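# Step the number on and hold the stamp down on the tag

## Task

Mark the tag waiting in the bench marking press: first swing the small numbering lever all the way to its stop and let it spring back home, then press the long hand lever down until the stamping foot bears on the tag and its spring is pushed in about half way, never fully in. Finish while still holding the hand lever there (the program ends with it pressed, not let go), and leave the tag and the other things on the bench where they are.

Things in the scene. Friction and masses are not known exactly. Their poses are not given: they have to be found in the camera images.
- marking_press: Grey C-frame press, fixed, place and angle vary. Front (own -x) faces roughly the robot, +y is left as the robot sees it. Origin: centre of underside of its 200 (x) x 130 (y) x 20 mm base. Head: x -50..100, y -35..35, z 130..215 mm; 24 mm square ram on top to z 235, its axis at x -20, y 0. Numbering unit on the head's right (-y) side, top at z 180; hand lever on its left (+y) side.
- number_lever (a joint): Angle (rad) of the small steel numbering lever on the numbering unit: 0 = home (sprung), 0.90 = stop. It grows anticlockwise seen from above. Its outer end points to the press's right (-y): 0.45 rad towards the front at home, 0.45 rad towards the back at the stop, so it is pushed away from the robot. Needs about 2 N at the peg at home, 4.5 N at the stop; springs back when let go.
- number_axis (a point): Point on the numbering lever's upright axis, at x -20, y -60, z 187 mm of the press (its x and y axes are the press's own); the peg stands 65 mm from this axis.
- number_peg (a point): Centre of the top of the upright round steel peg at the numbering lever's outer end, to push against: 14 mm in diameter, 45 mm tall, from 182 to 227 mm above the bench. The lever's 10 mm thick arm joins it in its lowest 10 mm.
- press_lever (a joint): Angle (rad) of the long hand lever, 0 = up at rest (sprung), grows as it is pressed down. At 0.40 the foot meets the tag; then the foot spring goes in: half way at 0.55, fully in at 0.70. Wanted 0.55, good from 0.48 to 0.62; above 0.67 counts as fully in and spoils the job. At the handle it takes about 3 N to start, 4 N at 0.39, 8 N at 0.55; it springs up when let go.
- press_handle (a point): Centre of the hand lever's black handle: a round bar 24 mm thick, 80 mm long, level along the press's y, centred at y = 75 mm of the press, 140 mm in front of the lever's axis. Height of the centre above the bench = 175 + 140 x sin(0.45 - joint) mm: 236 at rest, 182 as the foot meets the tag, 161 at half way, 140 fully in. Push it from above; free space all round.
- press_axis (a point): Point on the hand lever's level axis (along the press's y), in the lever's hub at x 10, y 65, z 175 mm of the press; the handle swings down about it, on the front (-x) side.
- foot: Dark steel stamping foot, a disc 28 mm in diameter, 12 mm thick under the ram; origin: centre of its underside, 72 mm above the bench at rest. The ram comes down 40 mm per rad of the hand lever. Between the disc and the ram's lower end 12 mm of thin stem shows; this gap closes as the foot spring goes in (6 mm left at half way).
- tag: Aluminium-coloured metal tag, 54 by 74 by 6 mm, lying loose in the anvil's nest under the foot; origin: centre of its underside, 50 mm above the bench. Leave it there.
- oil_bottle: Bystander: white oil bottle, 48 mm in diameter, 130 mm tall, upright behind the press on its left; origin under its centre. Leave alone.
- spanner: Bystander: steel spanner, 170 mm long, lying to the right of the press; origin under its middle. Leave alone.
- tag_bin: Bystander: open blue bin, 110 by 150 by 60 mm, to the left of the press; origin under its centre. Leave alone.
- collar: Bystander: steel collar, 52 mm outside and 30 mm inside diameter, 22 mm tall, to the right of the press near its back; origin under its centre. Leave alone.
Not all that is in view belongs to the job. There is more than one size of the tag; the one meant has the size given above.

How it is judged:
By the outcome, as a careful person would: the job done as asked, in the order asked, and still so for the second after the job is handed in, while the arm keeps its last pose, push and grip.
It also fails if it takes over 40 s, if anything falls off the work surface, if the arm or the gripper's body presses on something with over 40 N, if the wrist force passes 120 N, or if a joint passes its speed limit or range.

## Robot

A 7-joint arm with a two-finger parallel gripper is mounted at the origin on the work surface. World frame = base frame: x ahead of the robot, y to its left, z up, the work surface at z = 0. Lengths are in m, angles in rad, forces in N, time in s.
With the tool pointing down it reaches from about 0.4 to 0.85 m from the base axis. Payload 6.9 kg.
Tool frame: the origin (TCP) lies midway between the tips of the shut fingers; the grasp point (between the pads) lies 19 mm behind it; y points along the fingers, x is the direction in which the jaws open and shut, and the axes are right-handed (so a half turn about y gives the same grasp; the last joint's range is limited). The gripper opens to 85 mm and grips with 20 to 120 N. Pads are 22 mm wide; open, the fingers measure 114 mm over their backs; the gripper's body (76 mm by 85 mm) begins 54 mm behind the grasp point. The pads swing forward as they close: fully open they stand 13 mm farther back than shut.
Start: joints at [1.216, 0.507, -0.238, 1.5, 0.126, 1.149, -0.155], TCP at [0.277, -0.56, 0.231] pointing down, gripper open.
Joint ranges: [-3.08, 3.08], [-0.24, 2.05], [-1.43, 1.35], [0, 2.5], [-1.52, 4.66], [0.17, 1.96], [-2.89, 2.89]. Speed limits (rad/s): [2.39, 2.39, 3.14, 3.14, 3.14, 3.14, 3.14].

## Interface

Orientations are given as a unit quaternion [w, x, y, z].
In Python, from plant import robot, imaging gives the robot as it stands.
- The arm moves only by the tool move_arm, never from a script. Its argument "deltas" is text: rows parted by semicolons, each of 4 numbers parted by spaces: the shift along the tool's x, y, z each as a share of 0.15 m, from -1 to 1, then the turn about the tool's y as a share of 360 degrees, from -1 to 1. In form: dx dy dz yaw; .... A call has 1 to 20 rows; each row shifts and turns the commanded pose from where the row before left it, along the tool's axes as they then stand; what a row does not reach is not made up. A row lasts 1/10 s, in which the tool goes at most 50 mm and 8.59 degrees, less where a joint would pass 70% of its speed; a pose out of reach is approached as far as the arm can. A call with a number of a shift or a turn outside -1 to 1 is refused whole. A call with a gripper value outside its range is refused whole. "jaw" is the opening, from 0 (shut) to 1 (fully open), set as the call begins (left out, the last holds). The fingers move at their own pace and stop on an object; "grip_force" is the grip in N (left out, the last holds). Time passes only in rows, so rows that do not move let the fingers close. It gives the time, the measured TCP pose, the force and the opening at its end, in the units of the state.
- robot.read_state(): the state, without advancing time (a new reading comes with each control period).
- imaging.snapshot(name): name is "scene" or "top" or "wrist"; returns the picture (480x640x3 uint8, blue, green, red); there is no depth.
- imaging.camera_model(name): a dict with "fx", "fy", "cx", "cy" (pixels), "view" (4x4, takes a point from world to camera coordinates). Camera axes: x right, y down, z forward; pixel columns grow to the right and rows downward; lengths in m; the calibration is good to about 2 mm. A picture is of the moment at which its call begins: read the wrist's pose just before it. camera_model takes no time and is no camera call; for the wrist camera it gives the pose at the moment of the call.
- robot.finish_job(): hands the job in, once; it reports no verdict.
The state is a dict: "clock": time; "joint_pos": joint angles; "qvel": joint speeds; "joint_efforts": joint torques, N m; "tool_pos": TCP position; "eef_rot": TCP orientation; "force": force on the tool from outside, world axes, zero at the start; "moment": the same for the moment, N m; "finger_gap": finger opening in m.
Only numpy, scipy, OpenCV 4.12 (cv2) and the standard library are available. Lean on these libraries where they do the work, as an engineer would, in place of code of your own. Each camera call takes 0.05 s, during which the arm holds its last target. There are 200 camera calls.

## Working session

There is one attempt and no reset: what is moved stays moved. The work goes in short steps, Python scripts to look and compute and a tool call to move; the robot and the scene stay as the last step left them, time stands still between calls to the robot, and variables do not carry over. Pictures are saved under pics/ and viewed, about 8 in all and at most 12, crops included, and the job is handed in when it is done.

Besides the shell and the picture viewer there is one more tool, called after "Call:" by a JSON object that holds its "op" and its "data". move_arm: Moves the arm, as the interface text tells. Its arguments: {"type":"object","properties":{"deltas":{"type":"string"},"jaw":{"type":"number"},"grip_force":{"type":"number"}},"required":["deltas"]}

```bash
mkdir -p pics; cat > h.py <<'E'
import numpy as np, cv2
from plant import robot, imaging
def proj(n,P):
    m=imaging.camera_model(n); V=np.array(m["view"]); P=np.atleast_2d(P)
    c=P@V[:3,:3].T+V[:3,3]; return np.c_[m["fx"]*c[:,0]/c[:,2]+m["cx"], m["fy"]*c[:,1]/c[:,2]+m["cy"]]
def atz(n,uv,z):
    m=imaging.camera_model(n); V=np.array(m["view"]); R=V[:3,:3]; C=-R.T@V[:3,3]
    d=R.T@np.array([(uv[0]-m["cx"])/m["fx"],(uv[1]-m["cy"])/m["fy"],1]); return C+d*(z-C[2])/d[2]
E
python3 - <<'E'
from h import *
s=robot.read_state(); print(s)
a=imaging.snapshot("scene");b=imaging.snapshot("top")
cv2.imwrite("pics/scene.png",a);cv2.imwrite("pics/top.png",b)
for n in("scene","top"):
    m=imaging.camera_model(n);V=np.array(m["view"]);print(n,m["fx"],-V[:3,:3].T@V[:3,3])
E
```

```text
{'clock': 0.0, 'joint_pos': array([ 1.21645451,  0.50831967, -0.23750897,  1.5011237 ,  0.12572178,
        1.14892414, -0.1547967 ]), 'qvel': array([-1.81716320e-03, -2.22733364e-03, -1.13338673e-03,  3.09228345e-05,
        1.04842030e-03,  8.09936270e-04, -3.00865018e-04]), 'joint_efforts': array([-3.17200438e-04, -6.20609164e+01, -2.18642883e+00, -2.49662787e+01,
        1.28203401e-02,  1.18388270e-02, -6.21508434e-06]), 'tool_pos': array([ 0.27706922, -0.55966577,  0.23044358]), 'eef_rot': array([ 0.60110761, -0.60048232,  0.37343516, -0.37233963]), 'force': array([-0.02458834,  0.10125436, -0.09076262]), 'moment': array([-0.01090084, -0.01795819,  0.00279386]), 'finger_gap': 0.08553659653081842}
scene 619.5197476005463 [ 1.18119559 -0.51335562  0.83648682]
top 519.1370899955904 [0.51923722 0.07652589 1.17428056]
```

View pics/scene.png

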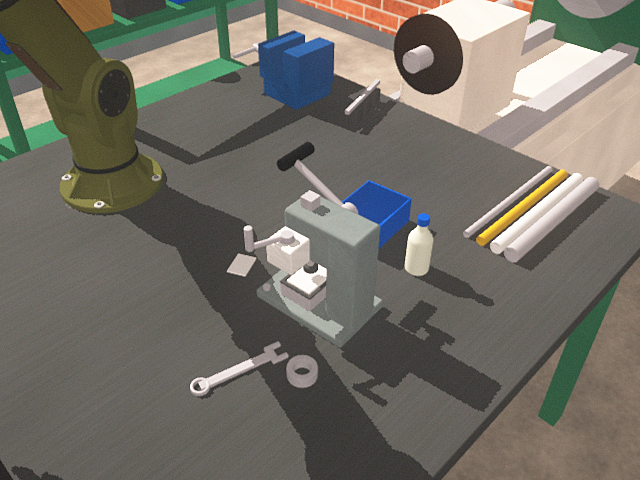

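View pics/top.png

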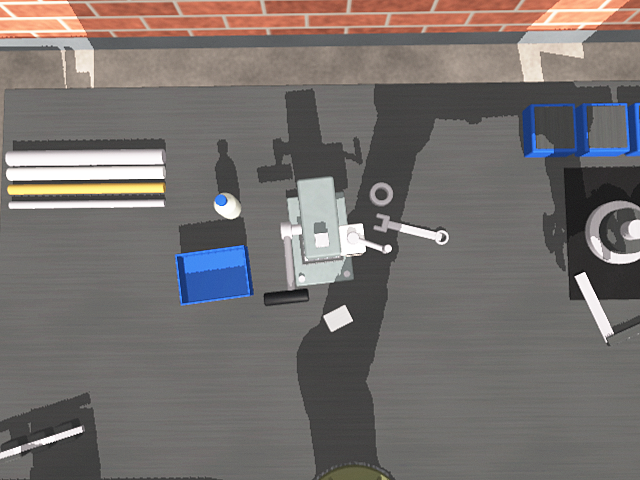

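Candidates: the hand lever's black handle is at top (286,297), and the numbering peg at top (387,248) and scene (249,238). The loose tag at top (338,318) is a decoy, since the right one lies in the nest at scene (305,280). The spanner and collar are bystanders. One close crop follows.

```bash
python3 - <<'E'
import cv2,numpy as np
b=cv2.imread("pics/top.png")[165:315,255:405];a=cv2.imread("pics/scene.png")[130:350,230:390]
a=cv2.resize(a,None,fx=2.7,fy=2.7,interpolation=2);b=cv2.resize(b,None,fx=2.4*1.0,fy=2.4,interpolation=2)
c=np.zeros((600,800,3),np.uint8);c[:a.shape[0],:a.shape[1]]=a;c[:b.shape[0],435:435+b.shape[1]]=b
cv2.imwrite("pics/c1.png",c)
E
```

```text
(no output)
```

View pics/c1.png

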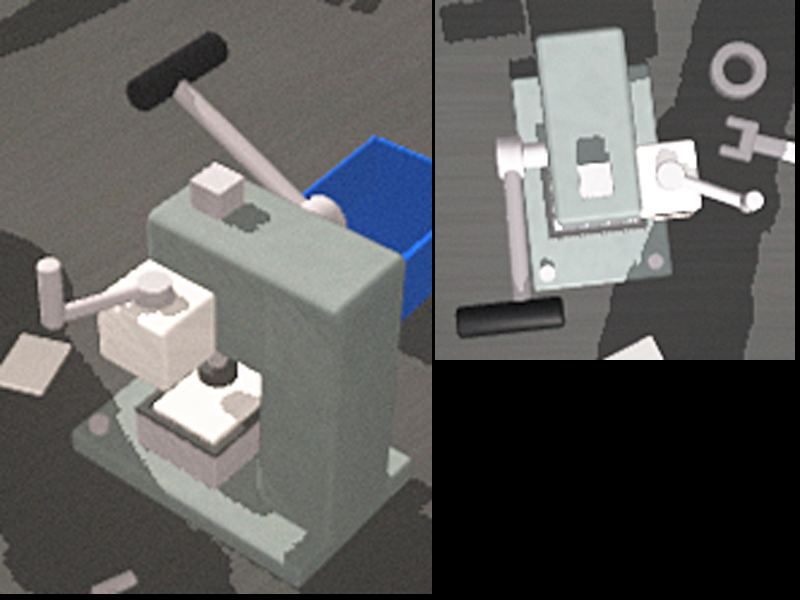

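```bash
cat >> h.py <<'E'
def W(p,P):
    P=np.atleast_2d(P)/1000.; c,s=np.cos(p[2]),np.sin(p[2])
    return np.c_[p[0]+c*P[:,0]-s*P[:,1], p[1]+s*P[:,0]+c*P[:,1], P[:,2]]
E
python3 - <<'E'
from h import *
from scipy.optimize import least_squares
T=[((754,200),(-48.3,-118.5,227)),((595,180),(-20,0,235)),((511,317),(-116.1,75,243)),((539,36),(100,35,215)),((622,29),(100,-35,215)),((535,291),(-100,65,20)),((671,273),(-100,-65,20))]
S=[((48,262),(-48.3,-118.5,227)),((217,178),(-20,0,235)),((178,71),(-116.1,75,236)),((335,312),(100,-35,215)),((403,258),(100,35,215)),((150,215),(-50,-35,215)),((300,584),(100,-65,20))]
tu=np.array([[255+u/2.4-435/2.4,165+v/2.4] for (u,v),_ in T]);su=np.array([[230+u/2.7,130+v/2.7] for (u,v),_ in S])
tp=np.array([p for _,p in T]);sp=np.array([p for _,p in S])
f=lambda p:np.r_[proj("top",W(p,tp))-tu,proj("scene",W(p,sp))-su].ravel()
r=least_squares(f,[.55,.08,0.1],loss="soft_l1");p=r.x;print(p);print(f(p).reshape(-1,2).round(1))
np.save("p.npy",p)
a=lambda t:W(p,[[-20-65*np.sin(.45-t),-60-65*np.cos(.45-t),227]])[0].round(4)
print("peg",a(0),a(.45),a(.9),"handle",[W(p,[[10-140*np.cos(.45-t),75,175+140*np.sin(.45-t)]])[0].round(4) for t in(0,.4,.55)])
from scipy.spatial.transform import Rotation as R
q=robot.read_state()["eef_rot"];print(R.from_quat(np.r_[q[1:],q[0]]).as_matrix().round(3))
E
```

```text
[0.61424647 0.06814393 0.09370619]
[[ 0.6 -0.4]
 [ 0.7 -1. ]
 [-0.3 -0.6]
 [-1.5 -1.7]
 [ 1.1 -2.7]
 [-0.6 -0.6]
 [ 1.1  0.7]
 [-0.6 -0.3]
 [-0.6 -0.9]
 [-0.4 -0.8]
 [ 1.  -0.1]
 [ 1.9 -2. ]
 [-3.2 -2.1]
 [-1.6 -5.3]]
peg [ 0.5773 -0.0544  0.227 ] [ 0.606  -0.0582  0.227 ] [ 0.6336 -0.0491  0.227 ] handle [array([0.4917, 0.132 , 0.2359]), array([0.478 , 0.1307, 0.182 ]), array([0.4785, 0.1307, 0.161 ])]
[[ 0.444 -0.001  0.896]
 [-0.896  0.001  0.444]
 [-0.002 -1.    -0.   ]]
```

Call:
{"op": "move_arm", "data": {"deltas": "0 0 0 0.0194;0 0 0 0.0194;0 0 0 0.0195;-0.225 0 0.1435 0;-0.225 0 0.1435 0;-0.225 0 0.1435 0;-0.225 0 0.1435 0;-0.225 0 0.1435 0;-0.225 0 0.1435 0;-0.225 0 0.1435 0;-0.225 0 0.1435 0;-0.225 0 0.1435 0;-0.225 0 0.1435 0;-0.225 0 0.1435 0;0 0 0 0", "jaw": 0, "grip_force": 20}}

```text
clock: 1.6
tool_pos: [0.4809, -0.1621, 0.2313]
eef_rot: [0.526, -0.524, 0.474, -0.473]
force: [-0.4, -0.7, -0.2]
finger_gap: 0.0002
```

Call:
{"op": "move_arm", "data": {"deltas": "-0.213 0 0.136 0;-0.213 0 0.136 0;-0.213 0 0.136 0;0 0.1 0 0;0 0.107 0 0;0 0 0 0;0 0 0 0"}}

```text
clock: 2.3
tool_pos: [0.5301, -0.0678, 0.2002]
eef_rot: [-0.522, 0.523, -0.477, 0.476]
force: [0.1, 0.1, 1.0]
finger_gap: -0.0001
```

```bash
cat >> h.py <<'E'
from scipy.spatial.transform import Rotation as R
def rep():
    s=robot.read_state();p=np.load("p.npy");d=s["tool_pos"][:2]-p[:2];c,k=np.cos(p[2]),np.sin(p[2])
    q=s["eef_rot"];M=R.from_quat(np.r_[q[1:],q[0]]).as_matrix()
    print(s["clock"].__round__(2),"press xy mm",[round(1e3*(c*d[0]+k*d[1]),1),round(1e3*(c*d[1]-k*d[0]),1)],"z",s["tool_pos"][2].round(4),"tz ang rel",np.degrees(np.arctan2(M[1,2],M[0,2])-p[2]).round(2),"F",s["force"].round(1))
E
python3 - <<'E'
from h import *
rep()
a=imaging.snapshot("scene")[130:330,200:380];b=imaging.snapshot("top")[180:330,240:420];w=imaging.snapshot("wrist")
c=np.zeros((600,800,3),np.uint8);c[:400,:360]=cv2.resize(a,(360,400),interpolation=2);c[:360,365:797]=cv2.resize(b,(432,360),interpolation=2)
c[360:600,400:720]=cv2.resize(w,(320,240))
cv2.imwrite("pics/c2.png",c)
E
```

```text
2.3 press xy mm [np.float64(-96.5), np.float64(-127.5)] z 0.2002 tz ang rel -0.05 F [0.1 0.1 1. ]
```

View pics/c2.png

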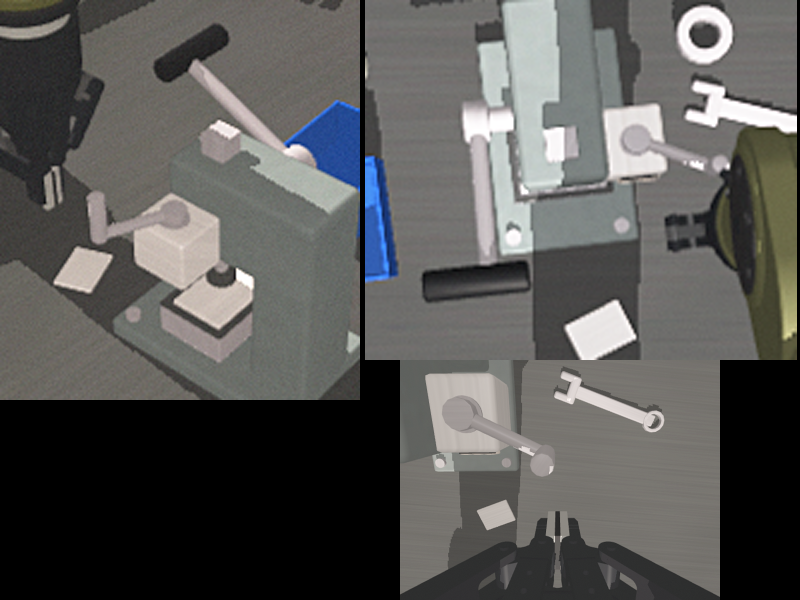

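```bash
python3 - <<'E'
from h import *
p=np.load("p.npy");s=robot.read_state()["tool_pos"]
for n,o,k,x0 in(("top",(240,180),2.4,365),("scene",(200,130),2,0),("wrist",(0,0),.5,400)):
    P=np.r_[[s],[s+[0,0,.3]],W(p,[[-48.3,-118.5,227]])]
    print(n,(proj(n,P)-o)*k+[x0,360 if n=="wrist" else 0])
E
```

```text
top [[735.24952764 224.4231587 ]
 [817.62989875 216.83932791]
 [721.32607049 162.9545862 ]]
scene [[  46.55015267  200.05255825]
 [   5.84732218 -153.25275939]
 [  94.36434014  193.47188114]]
wrist [[557.58222693 522.72480032]
 [556.79619672 297.82448716]
 [541.50602794 466.41320951]]
```

Call:
{"op": "move_arm", "data": {"deltas": "-0.04 0 0 0;0 0 0.08 0;0 0 0.06 0;0 0 0.05 0;0 0 0.05 0;0 0 0.05 0;0 0 0.05 0;0 0 0.05 0;0 0 0.05 0;0 0 0 0;0 0 0 0"}}

```text
clock: 3.55
tool_pos: [0.5956, -0.055, 0.2001]
eef_rot: [-0.523, 0.523, -0.476, 0.476]
force: [-2.6, -3.2, -0.3]
finger_gap: 0.0002
```

```bash
python3 -c "
from h import *
rep()"
```

```text
3.55 press xy mm [np.float64(-30.1), np.float64(-120.8)] z 0.2001 tz ang rel -0.0 F [-2.6 -3.2 -0.3]
```

Call:
{"op": "move_arm", "data": {"deltas": "0 0 0.05 0;0 0 0 0;0 0 0 0"}}

```text
clock: 3.85
tool_pos: [0.6028, -0.0539, 0.2001]
eef_rot: [0.523, -0.523, 0.476, -0.476]
force: [-4.2, -0.1, -0.4]
finger_gap: 0.0003
```

```bash
python3 - <<'E'
from h import *
rep();p=np.load("p.npy")
a=imaging.snapshot("scene")[150:310,200:360];w=imaging.snapshot("wrist")
cv2.imwrite("pics/c3.png",np.hstack([cv2.resize(a,(400,400),interpolation=2),cv2.resize(w[180:480,160:460],(400,400),interpolation=2)]))
for t in (0,.3,.45,.6,.75,.9): print(t,((proj("scene",W(p,[[-20-65*np.sin(.45-t),-60-65*np.cos(.45-t),227]]))-[200,150])*2.5).round(),((proj("wrist",W(p,[[-20-65*np.sin(.45-t),-60-65*np.cos(.45-t),227]]))-[160,180])*4/3).round()+[400,0])
E
```

```text
3.85 press xy mm [np.float64(-22.9), np.float64(-120.4)] z 0.2001 tz ang rel 0.01 F [-4.2 -0.1 -0.4]
0 [[118. 192.]] [[599. 339.]]
0.3 [[133. 209.]] [[623. 273.]]
0.45 [[144. 216.]] [[627. 236.]]
0.6 [[156. 222.]] [[624. 197.]]
0.75 [[170. 226.]] [[615. 158.]]
0.9 [[185. 229.]] [[598. 119.]]
```

View pics/c3.png

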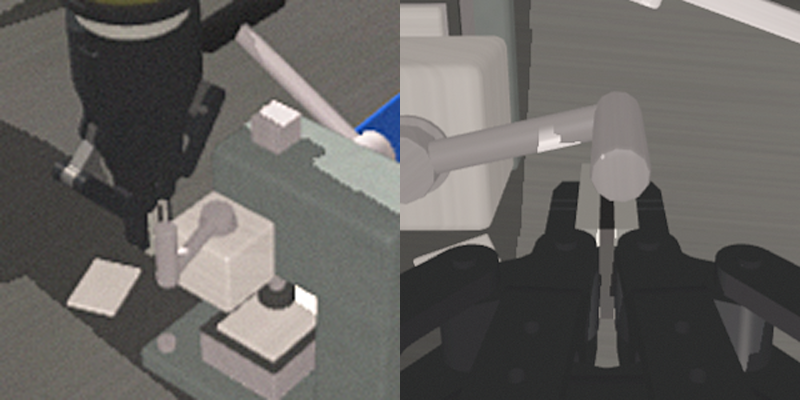

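Call:
{"op": "move_arm", "data": {"deltas": "0 0 0.045 0;0 0 0.045 0;0 0 0 0;0 0 0 0"}}

```text
clock: 4.35
tool_pos: [0.6155, -0.0509, 0.2]
eef_rot: [0.523, -0.523, 0.477, -0.474]
force: [-6.7, 3.9, 0.3]
finger_gap: 0.0002
```

Call:
{"op": "move_arm", "data": {"deltas": "0 0 0.02 0;0 0 0 0;0 0 0 0"}}

```text
clock: 4.65
tool_pos: [0.6166, -0.0506, 0.1999]
eef_rot: [-0.522, 0.524, -0.478, 0.474]
force: [-11.6, 2.8, 2.5]
finger_gap: -0.0005
```

```bash
python3 -c "
from h import *
rep()"
```

```text
4.65 press xy mm [np.float64(-8.8), np.float64(-118.5)] z 0.1999 tz ang rel 0.1 F [-11.6   2.8   2.5]
```

Call:
{"op": "move_arm", "data": {"deltas": "0 0 0.02 0;0 0 0 0;0 0 0 0"}}

```text
clock: 4.95
tool_pos: [0.617, -0.0505, 0.1997]
eef_rot: [-0.521, 0.525, -0.479, 0.472]
force: [-20.3, 2.9, 8.7]
finger_gap: -0.0
```

```bash
python3 - <<'E'
from h import *
rep();p=np.load("p.npy")
a=imaging.snapshot("scene")[150:310,200:360];w=imaging.snapshot("wrist")
cv2.imwrite("pics/c4.png",np.hstack([cv2.resize(a,(400,400),interpolation=2),cv2.resize(w[180:480,160:460],(400,400),interpolation=2)]))
for t in (.75,.85,.9): print(t,((proj("scene",W(p,[[-20-65*np.sin(.45-t),-60-65*np.cos(.45-t),227]]))-[200,150])*2.5).round(),((proj("wrist",W(p,[[-20-65*np.sin(.45-t),-60-65*np.cos(.45-t),227]]))-[160,180])*4/3).round()+[400,0])
E
```

```text
4.95 press xy mm [np.float64(-8.4), np.float64(-118.4)] z 0.1997 tz ang rel 0.09 F [-20.3   2.9   8.7]
0.75 [[170. 226.]] [[623. 220.]]
0.85 [[180. 229.]] [[613. 196.]]
0.9 [[185. 229.]] [[607. 184.]]
```

View pics/c4.png

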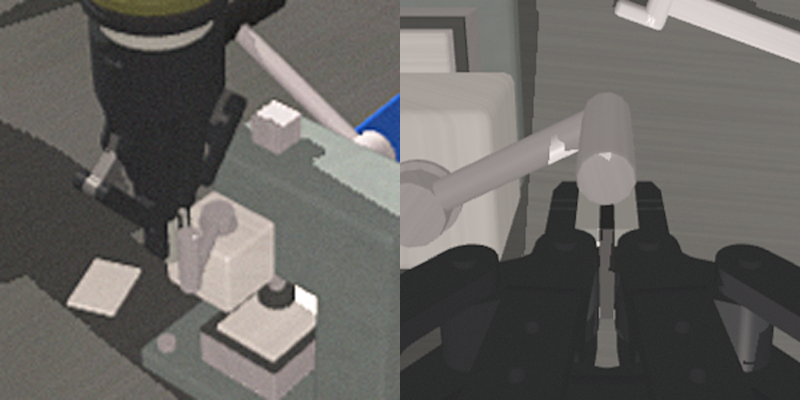

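Call:
{"op": "move_arm", "data": {"deltas": "0 0 -0.13 0;0 0 -0.15 0;0 0 -0.15 0;0 0 -0.15 0;0 0 -0.15 0;0 -0.2 0 0;0 -0.2 0 0;0 -0.12 0 0;0 0 0 0;0 0 0 0"}}

```text
clock: 6.05
tool_pos: [0.5141, -0.0625, 0.2785]
eef_rot: [0.523, -0.522, 0.475, -0.477]
force: [0.0, -0.3, -1.3]
finger_gap: 0.0001
```

```bash
python3 - <<'E'
from h import *
rep();p=np.load("p.npy")
a=imaging.snapshot("scene")[110:310,200:360];w=imaging.snapshot("top")
cv2.imwrite("pics/c5.png",np.hstack([cv2.resize(a,(400,500),interpolation=2),cv2.resize(w[180:330,250:370],(400,500),interpolation=2)]))
P=W(p,[[-48.3,-118.5,227],[10-140*np.cos(.45),75,236]])
print((proj("scene",P)-[200,110])*2.5,(proj("top",P)-[250,180])*400/120+[400,0])
E
```

```text
6.05 press xy mm [np.float64(-112.0), np.float64(-120.7)] z 0.2785 tz ang rel 0.0 F [ 0.  -0.3 -1.3]
[[117.95542518 291.83985142]
 [238.8316919  113.64347171]] [[861.5639868  226.32581417]
 [521.96821665 387.80146322]]
```

View pics/c5.png

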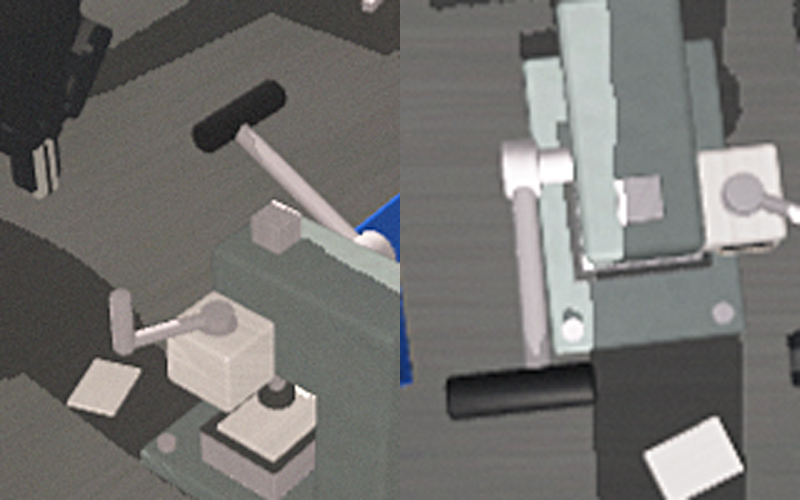

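Call:
{"op": "move_arm", "data": {"deltas": "-0.261 0 -0.012 0;-0.261 0 -0.012 0;-0.261 0 -0.012 0;-0.261 0 -0.012 0;-0.261 0 -0.012 0;0 0 0 0;0 0.1 0 0;0 0 0 0;0 0 0 0"}}

```text
clock: 7.05
tool_pos: [0.486, 0.1306, 0.2627]
eef_rot: [-0.522, 0.523, -0.477, 0.476]
force: [-0.8, -0.3, -0.2]
finger_gap: -0.0002
```

```bash
python3 -c "
from h import *
rep()"
```

```text
7.05 press xy mm [np.float64(-121.8), np.float64(74.2)] z 0.2627 tz ang rel -0.05 F [-0.8 -0.3 -0.2]
```

Call:
{"op": "move_arm", "data": {"deltas": "0 0.08 0 0;0 0.066 -0.011 0;0 0.066 -0.011 0;0 0.066 -0.011 0;0 0.066 -0.01 0;0 0.066 -0.006 0;0 0 0 0;0 0 0 0"}}

```text
clock: 7.85
tool_pos: [0.4782, 0.1304, 0.2016]
eef_rot: [-0.522, 0.523, -0.476, 0.476]
force: [-4.5, -0.7, 4.4]
finger_gap: -0.0001
```

```bash
python3 -c "
from h import *
rep()"
```

```text
7.85 press xy mm [np.float64(-129.6), np.float64(74.7)] z 0.2016 tz ang rel -0.01 F [-4.5 -0.7  4.4]
```

Call:
{"op": "move_arm", "data": {"deltas": "0 0.06 0 0;0 0.06 0 0;0 0.04 0 0;0 0 0 0;0 0 0 0;0 0 0 0"}}

```text
clock: 8.45
tool_pos: [0.4784, 0.1306, 0.1783]
eef_rot: [-0.523, 0.523, -0.476, 0.476]
force: [-5.9, -1.0, 8.3]
finger_gap: -0.0
```

```bash
python3 -c "
from h import *
rep()"
```

```text
8.45 press xy mm [np.float64(-129.4), np.float64(74.9)] z 0.1783 tz ang rel -0.01 F [-5.9 -1.   8.3]
```

Call:
{"op": "move_arm", "data": {"deltas": "0 0.032 0 0;0 0 0 0;0 0 0 0;0 0 0 0"}}

```text
clock: 8.85
tool_pos: [0.4788, 0.1307, 0.1737]
eef_rot: [0.523, -0.523, 0.476, -0.476]
force: [-4.6, -1.0, 8.4]
finger_gap: 0.0
```

```bash
python3 - <<'E'
from h import *
rep();p=np.load("p.npy")
a=imaging.snapshot("scene")[100:320,220:390]
o=np.array([220,100]);k=600/220
cv2.imwrite("pics/c6.png",cv2.resize(a,None,fx=k,fy=k,interpolation=2))
for t in(.4,.5,.55,.6,.65):
    h=175+140*np.sin(.45-t);x=10-140*np.cos(.45-t)
    print(t,((proj("scene",W(p,[[x,35,h],[x,115,h],[x,75,h],[-20,0,235-40*t]]))-o)*k).round(1).tolist())
E
```

```text
8.85 press xy mm [np.float64(-129.0), np.float64(74.9)] z 0.1737 tz ang rel -0.02 F [-4.6 -1.   8.4]
0.4 [[152.5, 237.6], [230.0, 186.4], [192.0, 211.5], [244.9, 280.5]]
0.5 [[153.2, 254.6], [230.1, 203.1], [192.4, 228.3], [244.9, 285.8]]
0.55 [[154.1, 263.3], [230.7, 211.6], [193.2, 236.9], [244.9, 288.4]]
0.6 [[155.5, 272.0], [231.7, 220.2], [194.4, 245.6], [244.9, 291.0]]
0.65 [[157.1, 280.9], [233.1, 228.8], [195.9, 254.3], [244.9, 293.6]]
```

View pics/c6.png

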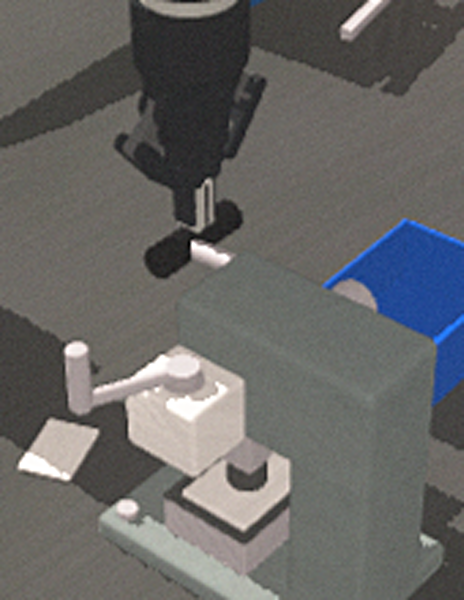

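The press reads about 0.55 and the peg is home, so I'm handing in.

Call:
{"op": "move_arm", "data": {"deltas": "0 0 0 0;0 0 0 0;0 0 0 0"}}

```text
clock: 9.2
tool_pos: [0.4788, 0.1307, 0.1737]
eef_rot: [0.523, -0.523, 0.476, -0.476]
force: [-4.1, -0.9, 8.2]
finger_gap: -0.0001
```

```bash
python3 -c "
from h import *
rep();print(robot.finish_job())"
```

```text
9.2 press xy mm [np.float64(-129.0), np.float64(74.9)] z 0.1737 tz ang rel -0.02 F [-4.1 -0.9  8.2]
the job is handed in; nothing more can be done
None
```

The tag should be marked as asked. I handed the job in at 9.2 s with the arm still holding the hand lever down; no verdict was reported.

- **Numbering lever:** I pushed the peg with shut fingers until it stalled. The measured force rose to about 20 N there, and the wrist picture matched 0.90 rad. I then backed off and saw the peg back at home before touching the hand lever.
- **Hand lever:** I pressed the handle down from above to a tool height of 173.7 mm, which works out to about 0.55 rad. The upward force was about 8.2 N, against the 8 N expected at 0.55. It held steady over the last 0.3 s.
- **Last picture:** The handle position agreed with about 0.55, the foot was on the tag, and the tag, the loose decoy tag and the part of the bin in view looked undisturbed. I did not re-check the bottle, spanner and collar at the end, but the tool stayed well above or clear of them.
- **Checks that were less clean:** The handle also pushed sideways on the fingers by about 4 N, probably friction. I could not measure the foot's stem gap precisely in the picture.

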